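# Set and lock the depth stop of the drill stand on a copper lug

### The arm

A 6-joint arm with a two-finger parallel gripper is mounted at the origin on the work surface. World frame = base frame: x ahead of the robot, y to its left, z up, the work surface at z = 0. Lengths are in m, angles in rad, forces in N, time in s.
With the tool pointing down it reaches from about 0.3 to 0.875 m from the base axis. Payload 6.4 kg.
Tool frame: the origin (TCP) lies on the front face of the gripper's body, between the roots of the fingers; the fingertips stand arm.nose_length ahead of it and the grasp point (between the pads) lies 45 mm ahead of it (arm.nose_length is the distance from the TCP to the fingertips, in m); z points along the fingers, x is the direction in which the jaws open and shut, and the axes are right-handed (so a half turn about z gives the same grasp; the last joint's range is limited). The gripper opens to 88 mm and grips with 3 to 60 N. Pads are 18 mm wide; open, the fingers measure 123 mm over their backs; the gripper's body (75 mm by 187 mm) begins 45 mm behind the grasp point.
Start: joints at [1.117, 0.181, 1.607, -0, 1.354, -0.206], TCP at [0.141, 0.557, 0.303] pointing down, gripper open.
Joint ranges: [-2.99, 2.99], [-0.89, 2.07], [0.3, 2.58], [-1.14, 4.28], [0, 2.63], [-3.12, 3.12]. Speed limits (rad/s): [2.57, 2.57, 3.01, 3.14, 3.14, 3.14].

### API

Orientations are given as a unit quaternion [w, x, y, z].
In Python, from bench import arm gives the robot as it stands. The module is installed in compiled form; this text tells all that it offers.
- The arm moves only by the tool move_arm, never from a script. Its argument "moves" is a list of rows, each a list of 5 numbers: the shift along the tool's x, y, z in units of 60 mm (1.0 is 60 mm), then the turn about the tool's z in units of 10 degrees (1.0 is 10 degrees), then the finger opening in mm, from 0 to 88.1. In form: [[dx, dy, dz, spin, gripper], ...]. A call has 1 to 5 rows; each row is the pose to reach, as a shift and turn from the pose measured when the call began, along the tool's axes at that moment; what a row does not reach only later rows make up. A row lasts 1/8 s, in which the tool goes at most 62.5 mm and 10.7 degrees, less where a joint would pass 70% of its speed; a pose out of reach is approached as far as the arm can. A call with a gripper value outside its range is refused whole. The fingers move at their own pace and stop on an object; "grip_force" is the grip in N (left out, the last holds). Time passes only in rows, so rows that repeat a pose let the fingers close. It gives the time, the measured TCP pose, the force and the opening at its end, in the units of the state.
- arm.state(): the state, without advancing time (a new reading comes with each control period).
- arm.get_image(name): name is "scene" or "top" or "wrist"; returns a dict with "color" (420x560x3 uint8, red, green, blue), "range_z" (420x560 float32, m along the optical axis (not along the pixel's ray), 0 where there is no reading), "fx", "fy", "cx", "cy" (pixels), "k1" (the pictures are not rectified: a ray, as slopes to the right and down, at radius r is drawn at 1 + k1 r^2 times it, then the intrinsics apply), "extrinsics" (4x4, takes a point from world to camera coordinates). Camera axes: x right, y down, z forward; pixel columns grow to the right and rows downward; lengths in m; the calibration is good to about 2 mm. A picture is of the moment at which its call begins.
- arm.hand_in(): hands the job in, once; it reports no verdict.
Trained networks look in the newest picture that a camera, given by its name, has taken for a name from the list of things; names that differ only in an ending like _2 or _b are one class to them, and where a whole thing is asked for, a point or a joint stands for the part that bears it (a point fixed in the world has none). Each returns a list of dicts, best first, with "p" (0 to 1); they miss things now and then, are a little off and sometimes report something else, mostly with a low value. They report only what shows in the picture. A call takes as long as a camera call. They do not tell look-alikes from the thing itself.
- arm.find_in(camera, query): "centre" ([row, column] in pixels, amid what is visible of it).
- arm.cut_out(camera, query): "mask" (420x560 bool, what is visible of it) and "centre" ([row, column] in pixels, amid what is visible of it).
The state is a dict: "t": time; "joints": joint angles; "joint_vel": joint speeds; "effort": joint torques, N m; "tcp_pos": TCP position; "ee_rot": TCP orientation; "contact_force": force on the tool from outside, world axes, zero at the start; "torque": the same for the moment, N m; "finger_gap": finger opening in m.
Only numpy, scipy, OpenCV 4.12 (cv2) and the standard library are available. Lean on these libraries where they do the work, as an engineer would, in place of code of your own. Each camera call takes 0.05 s, during which the arm holds its last target.

### The job

The drill stand is parked with its bit resting on the work lug, and a second copper lug of the same kind lies under the depth rod as the setting piece. Lower the depth rod gently until its foot bears on that lug without pressing hard on it, then swing the red cam lever round until it clamps the rod tight. Let go of everything, with the foot still resting on the lug and the lug left where it lies, and leave the other things on the bench alone.

Things in the scene. Friction and masses are not known exactly. Their poses are not given: they have to be found in the camera images.
- stand: Grey cast drill stand, bolted down. Origin: centre of the underside of its base plate (240 x 300 x 16 mm), z up, -x its front. In its frame, mm: column 30 thick, 350 tall at (75, 20); black drill motor 62 wide, 332 tall at (-55, 20); on the -y side an arm, its top 205 up, carries the depth rod at (10, -100) and the cam lever beside it.
- depth_rod: Steel depth rod, 12 mm thick, 0.2 kg, sliding upright in the stand's arm; origin on its axis 248 mm below its top, z up. A drag of 4 N (more than its weight) holds it at any height. Below is a screwed brass foot, 17 mm across: its flat underside lies anywhere within 10 mm above or below the origin, differently each time and not measured; it starts 6 to 44 mm above the lug.
- rod_head (a point): Centre of the top face of the depth rod's head, a knurled aluminium cylinder 26 mm in diameter that reaches 28 mm down from here, free all round. When the foot touches the lug, the head's underside is still at least 14 mm above the cam lever's hub and arm.
- copper_lug: Copper ring lug lying flat on the stand's steel landing pad right under the depth rod: round palm 26 mm across, 5 mm thick, with a 10 mm hole; origin at the hole's centre on the underside, z up; the 15 mm thick barrel points along its -x, 63 mm long overall. Loose, 50 g. The foot bears on the palm around the hole. Soft copper: press it with less than 15 N.
- cam_lever (a joint): Angle of the eccentric cam lever on its upright pivot, rad: 0 = slack, pointing along the stand's -y; grows clockwise seen from above to the end stop at 1.6, pointing along the stand's -x. It bites on the rod from about 0.95 and is tight from 1.25 on. It turns stiffly (about 4 N at the knob when slack, about 10 N when tight) and stays where it is left.
- lever_knob (a point): Centre of the red knob that stands upright on the end of the cam lever, 22 mm in diameter and 38 mm tall; this point is 22 mm above the knob's foot and 16 mm below its top, and 80 mm from the pivot axis.
- lever_pivot (a point): Fixed point on the cam lever's upright pivot axis, at the height of the knob's centre point; 21 mm from the depth rod's axis on the stand's -x side.
- terminal_brush: Blue nylon terminal brush, 160 mm long, loose; origin under its middle. To be left alone.
- post_protector: Squat black rubber post protector, 38 mm wide, 24 mm tall, loose. To be left alone.
- wing_nut: Zinc wing nut, about 36 mm over its wings, loose. To be left alone.
- small_lug: Smaller copper ring lug, 50 mm long, lying loose elsewhere on the bench; not the setting piece. To be left alone.
- wrench: Steel wrench, 180 mm long, loose. To be left alone.
- grease_can: Green grease can with a pale lid, 66 mm wide, 60 mm tall, loose. To be left alone.
- well_lid (a joint): Hinged steel lid of the low parts well (190 by 240 by 28 mm) on the left of the bench; 0 = shut, grows as it opens. To be left shut.
Mind the look-alikes: they are no part of the job. What is shaped like the copper_lug but green is not meant.

How it is judged:
By the outcome, as a careful person would: the job done as asked, in the order asked, and still so for the second after the job is handed in, with the robot touching nothing.
It also fails if it takes over 69 s, if anything falls off the work surface, if the arm or the gripper's body presses on something with over 40 N, if the wrist force passes 120 N, or if a joint passes its speed limit or range.

## Working session

There is one attempt and no reset: what is moved stays moved. The work goes in short steps, Python scripts to look and compute and a tool call to move; the robot and the scene stay as the last step left them, time stands still between calls to the robot, and variables do not carry over. Pictures are saved under pics/ and viewed, and the job is handed in when it is done.

Besides the shell and the picture viewer there is one more tool, called after ">>>" by a JSON object that holds its "method" and its "body", one argument or row to a line. move_arm: Moves the arm, as the interface text tells. Its arguments: {"type":"object","properties":{"moves":{"type":"array","items":{"type":"array","items":{"type":"number"}}},"grip_force":{"type":"number"}},"required":["moves"]}

```bash
mkdir -p pics; cat > h.py <<'E'
import numpy as np,cv2
from bench import arm
def save(n,im,f=1.0,box=None):
    c=im["color"][:,:,::-1]
    if box: r0,r1,c0,c1=box; c=c[r0:r1,c0:c1]
    c=cv2.resize(c,None,fx=f,fy=f,interpolation=cv2.INTER_CUBIC); cv2.imwrite("pics/"+n,c)
def ray(im,r,c):
    x=(c-im["cx"])/im["fx"]; y=(r-im["cy"])/im["fy"]; u,v=x,y
    for _ in range(20):
        s=1+im["k1"]*(u*u+v*v); u,v=x/s,y/s
    return u,v
def world(im,r,c,z=None):
    u,v=ray(im,r,c); 
    if z is None: z=im["range_z"][int(round(r)),int(round(c))]
    E=np.linalg.inv(im["extrinsics"]); return (E@np.array([u*z,v*z,z,1]))[:3]
def proj(im,p):
    q=im["extrinsics"]@np.append(p,1); u,v=q[:2]/q[2]; s=1+im["k1"]*(u*u+v*v)
    return im["cy"]+im["fy"]*v*s, im["cx"]+im["fx"]*u*s
def cloud(im):
    H,W=im["range_z"].shape; r,c=np.mgrid[:H,:W].astype(float)
    u,v=ray(im,r,c); z=im["range_z"]; E=np.linalg.inv(im["extrinsics"])
    P=np.stack([u*z,v*z,z,np.ones_like(z)],-1)@E.T; P=P[...,:3]; P[z==0]=np.nan; return P
E
python3 - <<'E'
from h import *
np.set_printoptions(precision=4,suppress=True)
print(arm.nose_length, arm.state())
for n in ["scene","top","wrist"]:
    im=arm.get_image(n); save(n+"0.png",im,1.4); 
    print(n,im["fx"],im["k1"],np.linalg.inv(im["extrinsics"])[:3])
    P=cloud(im)
    for q in ["stand","depth_rod","rod_head","copper_lug","cam_lever","lever_knob","small_lug"]:
        for d in arm.cut_out(n,q)[:3]:
            print(q,round(d["p"],2),np.round(d["centre"]),d["mask"].sum(),np.nanmedian(P[d["mask"]],0))
E
```

```text
0.064 {'t': 0.0, 'joints': array([ 1.1167,  0.1816,  1.6079, -0.    ,  1.3538, -0.2063]), 'joint_vel': array([ 0.0003, -0.0002, -0.0016, -0.0013, -0.    , -0.0002]), 'effort': array([  0.0003, -43.3881, -34.184 ,   0.0701,   0.0387,  -0.0001]), 'tcp_pos': array([0.1408, 0.5571, 0.3018]), 'ee_rot': array([ 0.0004,  0.7891,  0.6143, -0.0007]), 'contact_force': array([-0.5828,  0.0218, -0.7476]), 'torque': array([ 0.004 ,  0.0156, -0.0197]), 'finger_gap': 0.08798646856959198}
scene 432.5686189661938 -0.016180585398734675 [[ 0.4673  0.5014 -0.7282  1.3059]
 [ 0.884  -0.2571  0.3903 -0.4305]
 [ 0.0085 -0.8261 -0.5634  0.8509]]
stand 0.58 [277. 326.] 12175 [0.6598 0.0721 0.0411]
depth_rod 0.59 [244. 310.] 429 [ 0.6607 -0.0156  0.2463]
depth_rod 0.44 [300. 185.] 718 [ 0.4988 -0.2742  0.0491]
depth_rod 0.27 [304. 113.] 326 [ 0.3866 -0.4421  0.0163]
rod_head 0.69 [248. 306.] 559 [ 0.6594 -0.0145  0.2229]
rod_head 0.46 [276. 331.] 12207 [0.6597 0.0715 0.0406]
copper_lug 0.69 [318. 307.] 155 [ 0.6741 -0.0152  0.0295]
copper_lug 0.6 [274. 404.] 108 [0.6485 0.3344 0.0028]
copper_lug 0.53 [329. 23
[... 352 characters left out ...]
245 -0.0079  0.0343]
 [ 0.0047 -0.1252 -0.9921  1.5495]]
stand 0.59 [171. 261.] 7102 [0.6112 0.0862 0.0203]
stand 0.32 [217. 126.] 4600 [0.4824 0.515  0.0322]
depth_rod 0.39 [138. 294.] 83 [ 0.6468 -0.0121  0.3037]
rod_head 0.53 [140. 291.] 97 [ 0.647  -0.0121  0.3037]
copper_lug 0.68 [163. 186.] 95 [0.6451 0.3345 0.007 ]
copper_lug 0.39 [175. 342.] 77 [ 0.59   -0.1869  0.0081]
cam_lever 0.65 [213. 126.] 4535 [0.482  0.515  0.0323]
cam_lever 0.45 [148. 310.] 226 [ 0.6323 -0.0597  0.2206]
small_lug 0.42 [150. 387.] 41 [ 0.6725 -0.3321  0.0089]
wrist 296.6919375953856 -0.003506403614207095 [[ 0.2454  0.9244  0.2919  0.0653]
 [ 0.9694 -0.2337 -0.075   0.5767]
 [-0.0011  0.3014 -0.9535  0.3856]]
```

View pics/scene0.png

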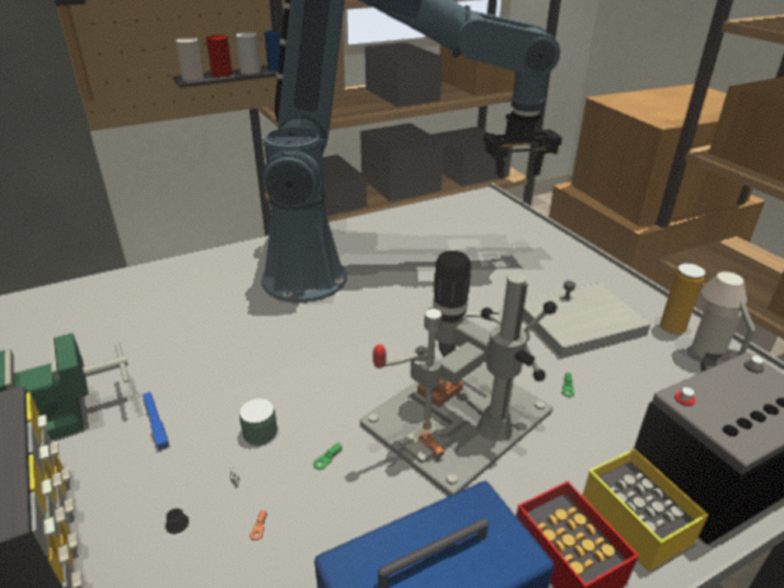

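View pics/top0.png

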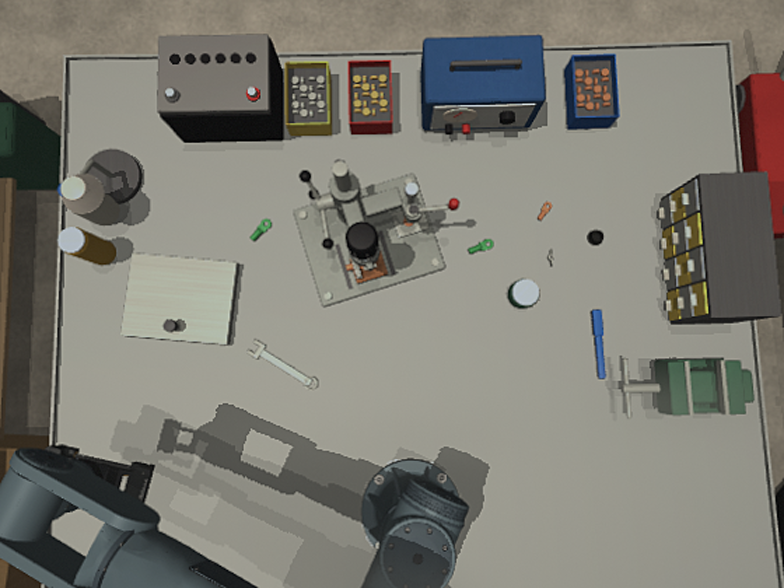

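```bash
python3 - <<'E'
from h import *
np.set_printoptions(precision=4,suppress=True)
im=arm.get_image("scene"); save("sceneC.png",im,4,(210,350,220,400))
it=arm.get_image("top"); save("topC.png",it,4,(90,230,190,370))
for n,i in (("scene",im),("top",it)):
    P=cloud(i); np.save(n+".npy",P)
    # column/motor top etc
    for lo,hi in((.29,.32),(.325,.34),(.34,.38),(.195,.21),(.21,.218),(.218,.235),(.235,.25),(.25,.285),(.28,.4)):
        m=(P[...,2]>lo)&(P[...,2]<hi)&(P[...,0]>.45)&(P[...,1]>-.2)&(P[...,1]<.3)
        if m.sum()>3: print(n,lo,hi,m.sum(),np.nanmean(P[m],0),P[m].min(0),P[m].max(0))
E
```

```text
scene 0.29 0.32 579 [0.6299 0.0655 0.3042] [ 0.5439 -0.0267  0.29  ] [0.7054 0.1307 0.32  ]
scene 0.325 0.34 315 [0.6003 0.0909 0.3301] [0.5321 0.055  0.325 ] [0.7044 0.1306 0.34  ]
scene 0.34 0.38 120 [0.6891 0.1185 0.3461] [0.6696 0.1054 0.3401] [0.7042 0.134  0.3491]
scene 0.195 0.21 1484 [0.7126 0.0171 0.203 ] [ 0.5212 -0.1997  0.195 ] [0.9582 0.1833 0.21  ]
scene 0.21 0.218 321 [ 0.7276 -0.0005  0.2135] [ 0.5685 -0.1994  0.21  ] [0.9555 0.1801 0.218 ]
scene 0.218 0.235 557 [0.6685 0.069  0.227 ] [ 0.5432 -0.1094  0.2181] [0.7414 0.1841 0.235 ]
scene 0.235 0.25 373 [0.6437 0.0611 0.2415] [ 0.5457 -0.1091  0.235 ] [0.7145 0.1875 0.2499]
scene 0.25 0.285 716 [0.6392 0.0788 0.2679] [ 0.5451 -0.1087  0.25  ] [0.7084 0.2048 0.285 ]
scene 0.28 0.4 1330 [0.6292 0.0801 0.3122] [ 0.5321 -0.0267  0.28  ] [0.706  0.2027 0.3491]
top 0.29 0.32 184 [0.6132 0.0486 0.3063] [ 0.5247 -0.0231  0.2903] [0.6988 0.1982 0.32  ]
top 0.325 0.34 385 [0.5621 0.0862 0.3311] [0.5285 0.0563 0.3251] [0.7009 0.1329 0.3397]
top 0.34 0.38 125 [0.6817 0.1212 0.3492] [0.6651 0.1074 0.3403] [0.7021 0.1362 0.3572]
top 0.195 0.21 892 [0.6626 0.0515 0.2033] [ 0.5136 -0.1943  0.1952] [1.0143 0.2999 0.21  ]
top 0.21 0.218 272 [0.6973 0.0414 0.2132] [ 0.5242 -0.1997  0.21  ] [0.9505 0.1801 0.218 ]
top 0.218 0.235 226 [0.6499 0.0565 0.2263] [ 0.5277 -0.0955  0.218 ] [0.7055 0.189  0.235 ]
top 0.235 0.25 218 [0.6527 0.0998 0.2396] [ 0.5242 -0.1057  0.2351] [0.7074 0.1907 0.25  ]
top 0.25 0.285 197 [0.6358 0.0902 0.2678] [ 0.5246 -0.1081  0.25  ] [0.7029 0.2084 0.2848]
top 0.28 0.4 819 [0.5998 0.0876 0.3234] [ 0.5247 -0.0233  0.28  ] [0.7021 0.2047 0.3572]
```

View pics/sceneC.png

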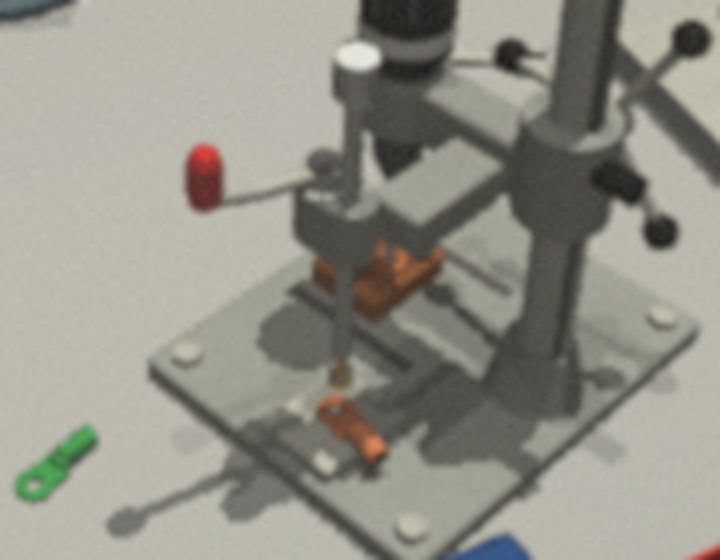

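View pics/topC.png

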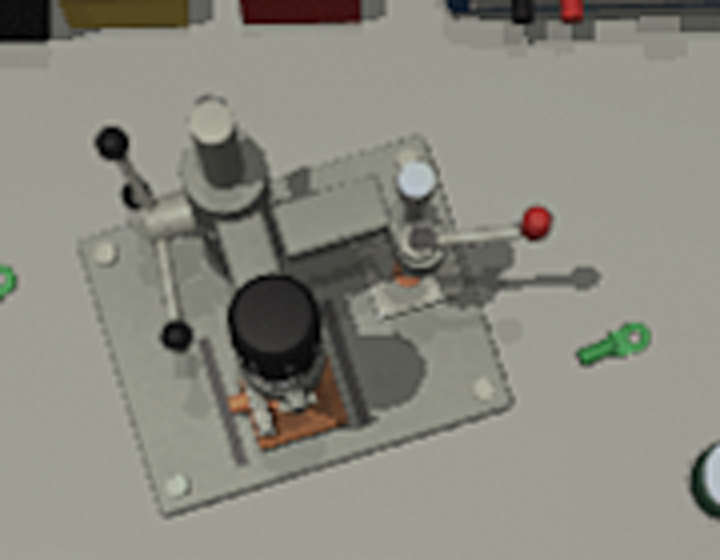

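The lug under the rod is the copper one at scene px (318,307), in the crop around (345,425). These could be mistaken for it:
- the work lug under the bit, at about (277,315)
- green look-alikes at (274,404) and (329,232)
- the small lug at (379,185)

Next I'll fit the stand's position and check the gripper's shape.

```bash
python3 - <<'E'
from h import *
from scipy.optimize import least_squares
np.set_printoptions(precision=4,suppress=True)
ims={n:arm.get_image(n) for n in("scene","top")}
# triangulate knob and head
def center(n,q,xy):
    best=min(arm.cut_out(n,q),key=lambda d:np.hypot(*(np.array(d["centre"])-xy)),default=None); return best
def tri(obs):
    def f(p): return np.concatenate([np.array(proj(ims[n],p))-rc for n,rc in obs])
    s=least_squares(f,[.65,0,.25]); return s.x,f(s.x)
# bright disc of head top : threshold in crop
def bright(n,box,cond):
    r0,r1,c0,c1=box; c=ims[n]["color"][r0:r1,c0:c1].astype(int); m=cond(c).astype(np.uint8)
    k,l,st,ce=cv2.connectedComponentsWithStats(m); i=1+np.argmax(st[1:,4]); print(n,st[i],ce[i]); return np.array([ce[i][1]+r0,ce[i][0]+c0])
hb=[("scene",bright("scene",(215,235,295,325),lambda c:c.min(2)>175)),("top",bright("top",(125,145,280,310),lambda c:c.min(2)>175))]
print("head",tri(hb),hb)
red=lambda c:(c[...,0]>110)&(c[...,1]<70)
kb=[("scene",bright("scene",(235,275,255,290),red)),("top",bright("top",(130,160,305,340),red))]
print("knob",tri(kb))
for n in ims:
    P=cloud(ims[n]); m=(P[...,2]>.326)&(P[...,2]<.338)&(np.hypot(P[...,0]-.565,P[...,1]-.087)<.05)
    print(n,"motor",P[m].mean(0),P[m].min(0),P[m].max(0))
    m=(P[...,2]>.343)&(np.hypot(P[...,0]-.685,P[...,1]-.12)<.04)
    print(n,"col",m.sum(),P[m].mean(0),P[m].min(0),P[m].max(0))
    rc=np.argwhere(m).mean(0); print(rc)
    # gripper in tool frame
    s=arm.state(); w,x,y,z=s["ee_rot"]
    from scipy.spatial.transform import Rotation as R
    Q=(P-s["tcp_pos"])@R.from_quat([x,y,z,w]).as_matrix()
    for lo,hi in((-.15,-.09),(-.09,-.05),(-.05,-.02),(-.02,.0),(.0,.03),(.03,.065)):
        m=(Q[...,2]>lo)&(Q[...,2]<hi)&(np.abs(Q[...,0])<.15)&(np.abs(Q[...,1])<.15)
        if m.sum(): print(lo,m.sum(),np.percentile(Q[m],2,axis=0),np.percentile(Q[m],98,axis=0))
E
```

```text
scene [ 9  6 11  6 54] [13.8333  8.4259]
top [10  6  8  7 47] [13.5957  9.1277]
head (array([ 0.6537, -0.0117,  0.303 ]), array([-0.0103,  0.1514,  0.0864,  0.1649])) [('scene', array([223.4259, 308.8333])), ('top', array([134.1277, 293.5957]))]
scene [12 13  8  6 37] [15.5676 15.6757]
top [16 12  6  6 31] [18.4839 14.4839]
knob (array([ 0.6373, -0.0972,  0.2464]), array([-0.0094,  0.3132,  0.1625,  0.3615]))
scene motor [0.5635 0.0819 0.3294] [0.5356 0.0557 0.3262] [0.5898 0.1082 0.3322]
scene col 97 [0.6877 0.1193 0.3471] [0.6702 0.1067 0.3431] [0.7031 0.1338 0.3503]
[199.268  369.1237]
-0.15 381 [-0.0387 -0.0086 -0.1489] [ 0.0254  0.042  -0.0919]
-0.09 227 [-0.0427 -0.0215 -0.089 ] [ 0.0152  0.0374 -0.0506]
-0.05 492 [-0.0932 -0.0266 -0.049 ] [ 0.0866  0.0387 -0.0208]
-0.02 227 [-0.087  -0.0239 -0.0197] [ 0.0782  0.0405 -0.001 ]
0.0 82 [-0.0848 -0.0151  0.0013] [0.063  0.0218 0.0288]
0.03 107 [-0.0603 -0.0064  0.0307] [0.0587 0.0164 0.0631]
top motor [0.555  0.0844 0.3311] [0.5288 0.0564 0.3261] [0.5823 0.1113 0.338 ]
top col 122 [0.6817 0.1212 0.3498] [0.6655 0.1074 0.3434] [0.6998 0.1362 0.3552]
[119.9508 242.7377]
-0.15 159 [-0.0403 -0.0332 -0.1393] [ 0.0046  0.0389 -0.0902]
-0.09 95 [-0.0418  0.001  -0.0895] [-0.0123  0.0329 -0.0508]
-0.05 617 [-0.0945 -0.0181 -0.0476] [ 0.0839  0.0332 -0.0207]
-0.02 180 [-0.0866 -0.0112 -0.0197] [ 0.0793  0.0332 -0.0019]
```

View pics/wrist0.png

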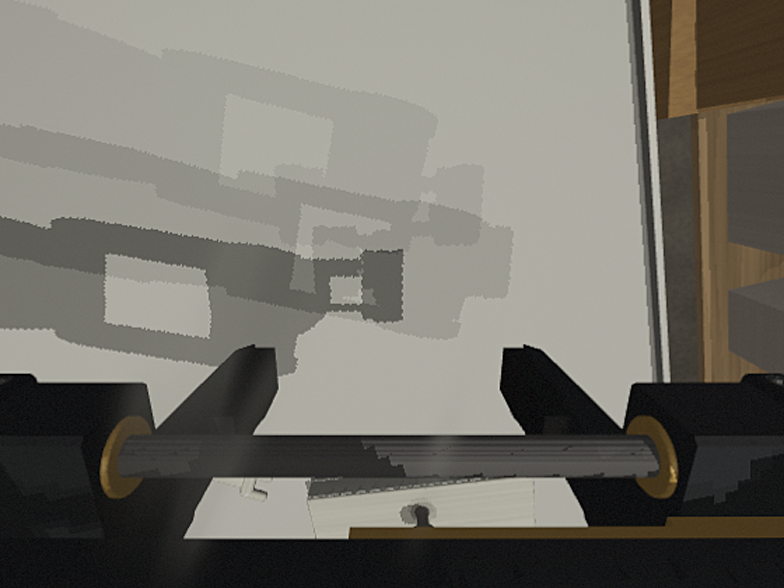

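```bash
cat >> h.py <<'E'
from scipy.spatial.transform import Rotation as Ro
YAW=np.radians(16.4)
def goto(p,yawdeg):
    s=arm.state(); w,x,y,z=s["ee_rot"]; M=Ro.from_quat([x,y,z,w]).as_matrix()
    d=M.T@(np.array(p)-s["tcp_pos"])/.06
    cur=np.degrees(np.arctan2(M[1,0],M[0,0])); sp=-((yawdeg-cur+180)%360-180)/10
    print("t",round(s["t"],2),"tcp",s["tcp_pos"].round(4),"yaw",cur.round(1),"F",s["contact_force"].round(2),"tilt",M[2,2].round(4),"-> d",d.round(3),"spin",round(sp,2))
E
python3 -c "
from h import *
goto([.2,.45,.52],16.4);goto([.654,-.012,.52],16.4)"
```

```text
t 1.4 tcp [0.141  0.5575 0.3027] yaw 75.8 F [-0.81 -0.13 -0.5 ] tilt -1.0 -> d [-1.495  1.392 -3.621] spin 5.94
t 1.4 tcp [0.141  0.5575 0.3027] yaw 75.8 F [-0.81 -0.13 -0.5 ] tilt -1.0 -> d [-7.104 10.616 -3.622] spin 5.94
```

>>> {"method": "move_arm", "body": {
  "moves": [
    [-0.2,0.3,-0.9,0.4,0],
    [-0.5,0.7,-1.75,1.2,0],
    [-0.9,1.3,-2.45,2.0,0],
    [-1.3,1.95,-3.1,2.9,0],
    [-1.8,2.7,-3.6,3.7,0]
  ]
}}

```text
t: 2.02
tcp_pos: [0.2721, 0.4121, 0.5208]
ee_rot: [-0.0, 0.944, 0.33, 0.001]
contact_force: [1.3, -0.3, -0.4]
finger_gap: 0.0406
```

```bash
python3 -c "
from h import *
goto([.654,-.012,.52],16.4)"
```

```text
t 2.02 tcp [0.2721 0.4121 0.5208] yaw 38.6 F [ 1.31 -0.27 -0.38] tilt -1.0 -> d [0.565 9.494 0.012] spin 2.22
```

>>> {"method": "move_arm", "body": {
  "moves": [
    [0.05,0.95,0,0.4,0],
    [0.1,1.95,0,0.9,0],
    [0.2,2.95,0,1.3,0],
    [0.25,3.95,0,1.8,0],
    [0.3,4.9,0,2.2,0]
  ]
}}

```text
t: 2.65
tcp_pos: [0.4706, 0.1917, 0.521]
ee_rot: [-0.001, 0.99, 0.143, 0.001]
contact_force: [0.2, 0.7, -0.0]
finger_gap: 0.0002
```

```bash
python3 -c "
from h import *
goto([.654,-.012,.52],16.4)"
```

```text
t 2.65 tcp [0.4706 0.1917 0.521 ] yaw 16.4 F [ 0.18  0.69 -0.03] tilt -1.0 -> d [1.971 4.122 0.017] spin 0.0
```

>>> {"method": "move_arm", "body": {
  "moves": [
    [0.4,0.85,0,0,0],
    [0.8,1.7,0,0,0],
    [1.2,2.55,0,0,0],
    [1.6,3.4,0,0,0],
    [1.97,4.12,0,0,0]
  ]
}}

```text
t: 3.28
tcp_pos: [0.655, -0.0139, 0.5207]
ee_rot: [-0.001, 0.99, 0.142, 0.001]
contact_force: [0.9, -0.0, 0.8]
finger_gap: 0.0004
```

```bash
python3 - <<'E'
from h import *
goto([.654,-.012,.52],16.4)
im=arm.get_image("wrist"); save("w1.png",im,1.4)
P=cloud(im); np.set_printoptions(precision=4,suppress=True)
for q in ["rod_head","lever_knob","cam_lever","copper_lug"]:
    for d in arm.cut_out("wrist",q)[:3]:
        m=d["mask"]; print(q,round(d["p"],2),np.round(d["centre"]),m.sum(),np.nanmedian(P[m],0),np.nanmin(P[m],0),np.nanmax(P[m],0))
save("s1.png",arm.get_image("scene"),1.4)
E
```

```text
t 3.27 tcp [ 0.655  -0.0139  0.5207] yaw 16.4 F [ 0.85 -0.01  0.78] tilt -1.0 -> d [-0.007 -0.035  0.012] spin -0.0
rod_head 0.66 [189. 280.] 643 [ 0.6538 -0.0088  0.3069] [ 0.6412 -0.1129  0.0005] [0.6997 0.0016 0.3096]
lever_knob 0.76 [206. 253.] 885 [ 0.6361 -0.0602  0.2236] [ 0.6221 -0.1803  0.0002] [ 0.6491 -0.002   0.2621]
cam_lever 0.92 [203. 255.] 828 [ 0.6361 -0.0599  0.2236] [ 0.6221 -0.1041  0.2131] [ 0.6479 -0.002   0.2621]
copper_lug 0.54 [223. 229.] 231 [ 0.5942 -0.1876  0.0068] [ 0.5792 -0.2147 -0.0007] [ 0.6126 -0.1514  0.0171]
copper_lug 0.53 [160. 296.] 96 [ 0.6886 -0.0128  0.0404] [ 0.6436 -0.0229  0.0152] [0.7083 0.0122 0.2029]
```

View pics/w1.png

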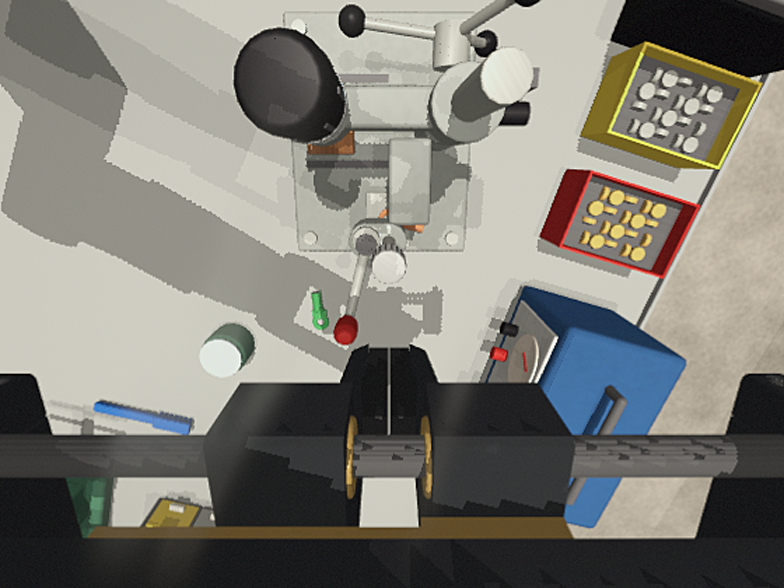

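View pics/s1.png

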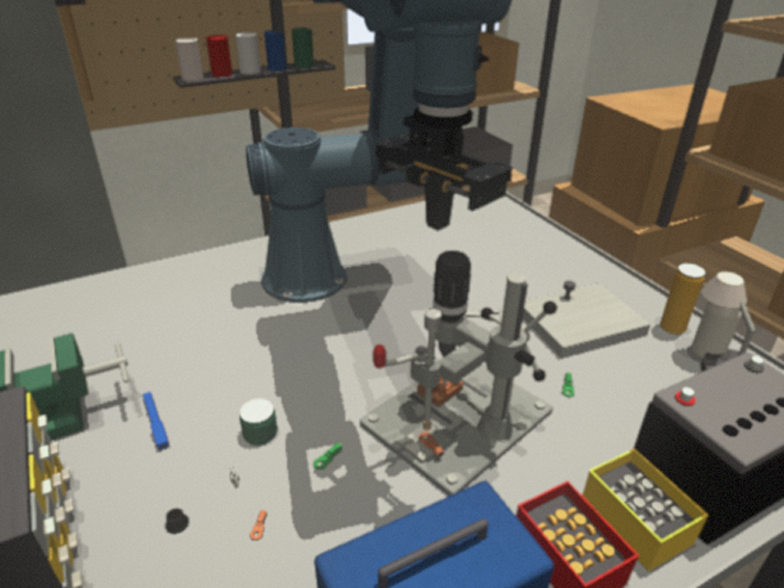

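```bash
python3 - <<'E'
from h import *
np.set_printoptions(precision=4,suppress=True)
im=arm.get_image("wrist"); P=cloud(im)
m=(P[...,2]>.302)&(P[...,2]<.313)&(np.hypot(P[...,0]-.654,P[...,1]+.011)<.03)
print(m.sum(),P[m].mean(0),P[m].min(0),P[m].max(0),np.argwhere(m).mean(0))
m=(P[...,2]>.252)&(P[...,2]<.27)&(np.hypot(P[...,0]-.637,P[...,1]+.097)<.03)
print(m.sum(),P[m].mean(0),P[m].min(0),P[m].max(0))
cnt=np.argwhere(m).mean(0);print(cnt)
m=(P[...,2]>.2)&(P[...,2]<.25)&(np.hypot(P[...,0]-.634,P[...,1]+.017)<.02)
print("hub",m.sum(),np.percentile(P[m],[2,50,98],axis=0))
sc=arm.get_image("scene"); S=cloud(sc); save("sceneD.png",sc,6,(280,345,270,370))
m=(np.hypot(S[...,0]-.655,S[...,1]+.013)<.025)&(S[...,2]<.12)
print(np.histogram(S[m][:,2],bins=np.arange(.0,.12,.005)))
E
```

```text
483 [ 0.6542 -0.0109  0.3071] [ 0.6414 -0.0251  0.3023] [0.6673 0.0011 0.3096] [192.7867 277.6563]
193 [ 0.6379 -0.0952  0.2577] [ 0.6278 -0.1054  0.2521] [ 0.648  -0.0869  0.2612]
[240.9637 246.4197]
hub 558 [[ 0.619  -0.0345  0.2033]
 [ 0.6343 -0.0132  0.2198]
 [ 0.65    0.0003  0.2255]]
(array([  0,   0,   0,   1, 106,  72,  18,   1,   0,   0,   4,  12,  17,
         5,   4,   6,   5,   9,   7,   6,   7,   6,   5]), array([0.   , 0.005, 0.01 , 0.015, 0.02 , 0.025, 0.03 , 0.035, 0.04 ,
       0.045, 0.05 , 0.055, 0.06 , 0.065, 0.07 , 0.075, 0.08 , 0.085,
       0.09 , 0.095, 0.1  , 0.105, 0.11 , 0.115]))
```

View pics/sceneD.png

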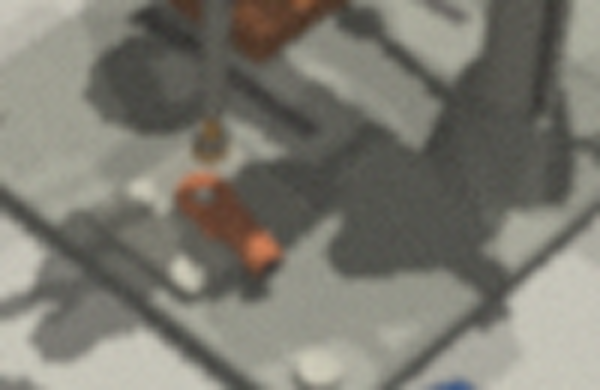

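>>> {"method": "move_arm", "body": {
  "moves": [
    [0,-0.04,0.6,0,0],
    [0,-0.04,1.2,0,0],
    [0,-0.04,1.75,0,0],
    [0,-0.04,2.1,0,0],
    [0,-0.04,2.2,0,0]
  ]
}}

```text
t: 4.3
tcp_pos: [0.6521, -0.0069, 0.3891]
ee_rot: [-0.001, 0.99, 0.144, 0.001]
contact_force: [0.0, 0.8, 0.1]
finger_gap: 0.0004
```

>>> {"method": "move_arm", "body": {
  "moves": [
    [0,0,0,0,0],
    [0,0,0,0,0]
  ]
}}

```text
t: 4.55
tcp_pos: [0.6524, -0.0066, 0.3907]
ee_rot: [-0.001, 0.989, 0.145, 0.002]
contact_force: [0.0, 0.6, 0.6]
finger_gap: 0.0004
```

```bash
python3 - <<'E'
from h import *
goto([.654,-.0115,.369],16.4)
for i in range(4):
    save("s2.png",arm.get_image("scene"),4,(160,300,230,400)) ; print(arm.state()["contact_force"].round(2),arm.state()["tcp_pos"])
E
```

```text
t 4.55 tcp [ 0.6524 -0.0066  0.3907] yaw 16.6 F [0.03 0.59 0.62] tilt -1.0 -> d [0.001 0.086 0.362] spin 0.02
[ 0.12  0.96 -0.27] [ 0.65238784 -0.00678981  0.39065856]
[-0.29  0.58  0.  ] [ 0.65239447 -0.00685517  0.3904535 ]
[0.95 0.16 0.24] [ 0.65235353 -0.00694923  0.39017424]
[-0.36  0.21  0.44] [ 0.65229985 -0.00697761  0.38992827]
```

View pics/s2.png

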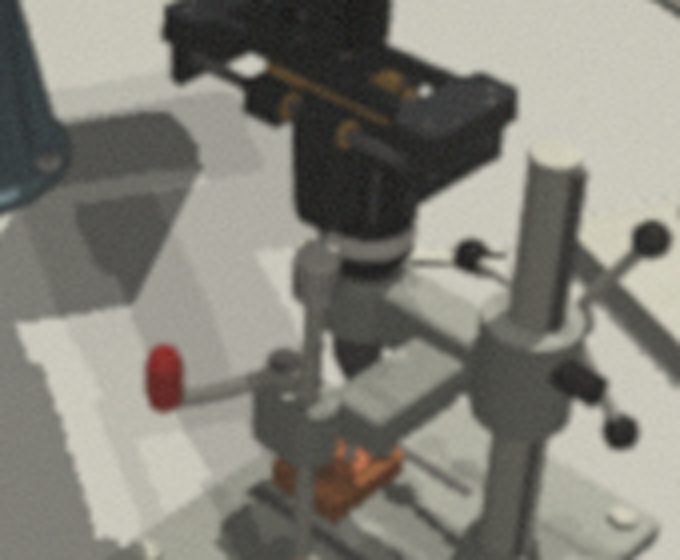

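```bash
python3 - <<'E'
from h import *
sc=arm.get_image("scene"); s=arm.state()
for d in (0.0,.064): 
    r,c=proj(sc,s["tcp_pos"]-[0,0,d]); print((c-230)*4,(r-160)*4)
r,c=proj(sc,np.array([.654,-.0115,.305]));print((c-230)*4,(r-160)*4)
E
```

```text
329.7068005256249 114.21965606385027
323.90769363819345 215.92618428316496
316.71657810177794 250.94312600538967
```

>>> {"method": "move_arm", "body": {
  "moves": [
    [0,0.04,0.02,0,0],
    [0.0,0.08,0.05,0,0],
    [0,0.08,0.08,0,0],
    [0,0.08,0.08,0,0]
  ]
}}

```text
t: 5.3
tcp_pos: [0.6536, -0.0117, 0.3845]
ee_rot: [-0.001, 0.99, 0.144, 0.001]
contact_force: [-0.7, -0.7, -0.2]
finger_gap: 0.0005
```

```bash
python3 - <<'E'
from h import *
goto([.654,-.0115,.369],16.4)
for i in range(3):
    arm.get_image("top") ; print(arm.state()["contact_force"].round(2),arm.state()["tcp_pos"])
E
```

```text
t 5.3 tcp [ 0.6536 -0.0117  0.3845] yaw 16.6 F [-0.74 -0.7  -0.15] tilt -1.0 -> d [ 0.007 -0.     0.258] spin 0.02
[-1.12 -0.22 -0.36] [ 0.65359553 -0.01160318  0.38468486]
[-0.02  0.23 -0.52] [ 0.65364163 -0.01157989  0.38481461]
[-0.4  -0.22 -0.39] [ 0.65365132 -0.01154989  0.38493266]
```

>>> {"method": "move_arm", "body": {
  "moves": [
    [0,0,0.04,0,0],
    [0,0,0.08,0,0],
    [0,0,0.12,0,0],
    [0,0,0.16,0,0],
    [0,0,0.2,0,0]
  ]
}}

```text
t: 6.08
tcp_pos: [0.6537, -0.0116, 0.3727]
ee_rot: [-0.001, 0.99, 0.144, 0.001]
contact_force: [0.4, 0.5, 0.9]
finger_gap: 0.0008
```

>>> {"method": "move_arm", "body": {
  "moves": [
    [0,0,0.015,0,0],
    [0,0,0.03,0,0],
    [0,0,0.045,0,0],
    [0,0,0.06,0,0]
  ]
}}

```text
t: 6.58
tcp_pos: [0.6537, -0.0115, 0.3693]
ee_rot: [-0.001, 0.99, 0.144, 0.002]
contact_force: [-0.7, -0.4, 1.0]
finger_gap: 0.0007
```

>>> {"method": "move_arm", "body": {
  "moves": [
    [0,0,0.015,0,0],
    [0,0,0.03,0,0],
    [0,0,0.045,0,0],
    [0,0,0.06,0,0]
  ]
}}

```text
t: 7.08
tcp_pos: [0.6537, -0.0115, 0.3656]
ee_rot: [-0.001, 0.99, 0.144, 0.002]
contact_force: [-0.7, -0.5, 0.5]
finger_gap: 0.0006
```

>>> {"method": "move_arm", "body": {
  "moves": [
    [0,0,0.015,0,0],
    [0,0,0.03,0,0],
    [0,0,0.045,0,0],
    [0,0,0.06,0,0]
  ]
}}

```text
t: 7.58
tcp_pos: [0.6537, -0.0115, 0.362]
ee_rot: [-0.001, 0.99, 0.144, 0.002]
contact_force: [-0.7, 0.5, 1.9]
finger_gap: 0.0004
```

>>> {"method": "move_arm", "body": {
  "moves": [
    [0,0,0.015,0,0],
    [0,0,0.03,0,0],
    [0,0,0.045,0,0],
    [0,0,0.06,0,0]
  ]
}}

```text
t: 8.07
tcp_pos: [0.6537, -0.0115, 0.3583]
ee_rot: [-0.001, 0.99, 0.144, 0.001]
contact_force: [-0.7, -0.7, 0.7]
finger_gap: 0.0002
```

```bash
python3 - <<'E'
from h import *
for i in range(4):
    im=arm.get_image("scene") ; print(arm.state()["contact_force"].round(2),arm.state()["tcp_pos"])
save("s3.png",im,4,(160,350,230,400))
E
```

```text
[-0.84 -0.63  0.89] [ 0.65368722 -0.01150687  0.35817691]
[ 0.24  0.19 -0.35] [ 0.65371032 -0.01153884  0.35816112]
[-0.22 -0.32 -0.73] [ 0.65371497 -0.01151263  0.35813532]
[ 0.14 -0.45 -0.42] [ 0.65374127 -0.01153532  0.35818857]
```

View pics/s3.png

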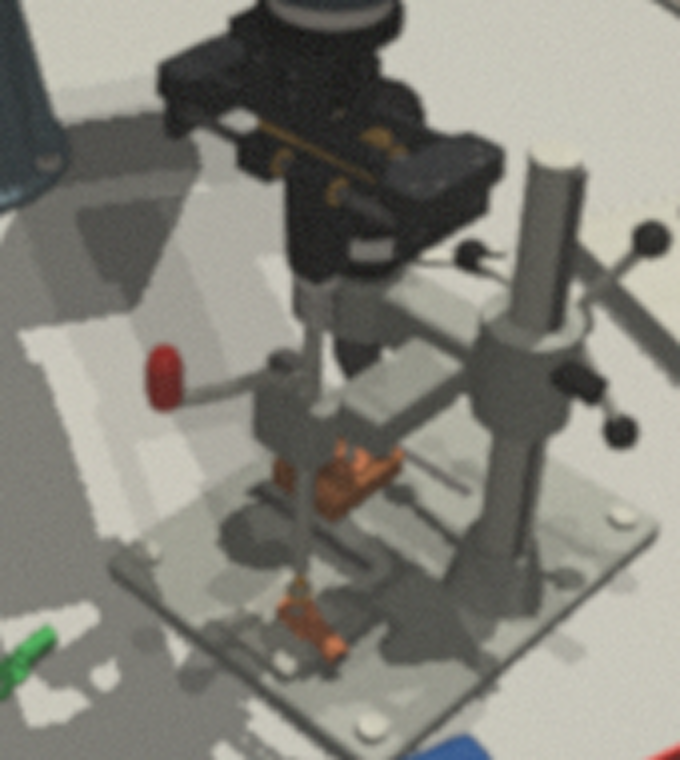

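```bash
cat > foot.py <<'E'
from h import *
np.set_printoptions(precision=4,suppress=True)
im=arm.get_image("scene"); 
A=np.array([.6545,-.0123])
for z in (.02,.03,.035,.04,.045,.05,.06): print(z,np.round(proj(im,np.append(A,z)),1))
r,c=proj(im,np.append(A,.04)); print(arm.state()["contact_force"].round(2),arm.state()["tcp_pos"])
import sys
save(sys.argv[1],im,12,(int(r)-22,int(r)+22,int(c)-28,int(c)+28)); print(int(r)-22,int(c)-28)
E
python3 foot.py f1.png
```

```text
0.02 [313.9 304. ]
0.03 [311.1 304.1]
0.035 [309.7 304.2]
0.04 [308.4 304.3]
0.045 [307.  304.4]
0.05 [305.6 304.4]
0.06 [302.7 304.6]
[0.34 0.13 0.65] [ 0.6537 -0.0115  0.3582]
286 276
```

View pics/f1.png

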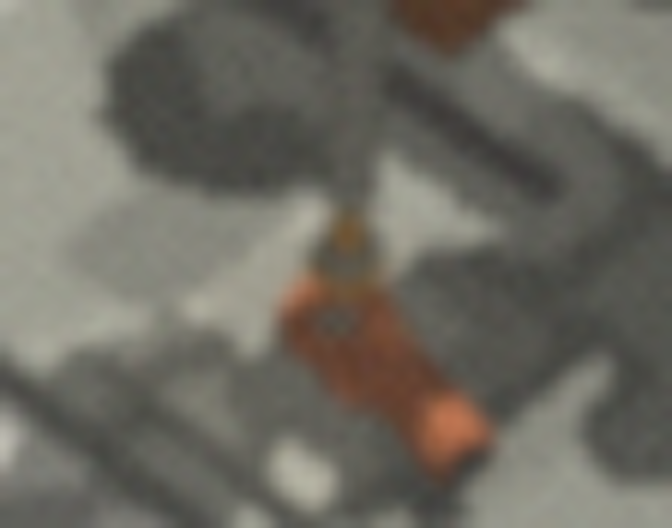

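>>> {"method": "move_arm", "body": {
  "moves": [
    [0,0,0.02,0,0],
    [0,0,0.04,0,0],
    [0,0,0.06,0,0],
    [0,0,0.08,0,0],
    [0,0,0.1,0,0]
  ]
}}

```text
t: 8.95
tcp_pos: [0.6538, -0.0115, 0.3521]
ee_rot: [-0.001, 0.99, 0.144, 0.002]
contact_force: [0.4, 0.6, 0.9]
finger_gap: 0.0005
```

```bash
python3 foot.py f2.png
```

```text
0.02 [313.9 304. ]
0.03 [311.1 304.1]
0.035 [309.7 304.2]
0.04 [308.4 304.3]
0.045 [307.  304.4]
0.05 [305.6 304.4]
0.06 [302.7 304.6]
[ 0.06 -0.64  0.34] [ 0.6538 -0.0115  0.3519]
286 276
```

View pics/f2.png

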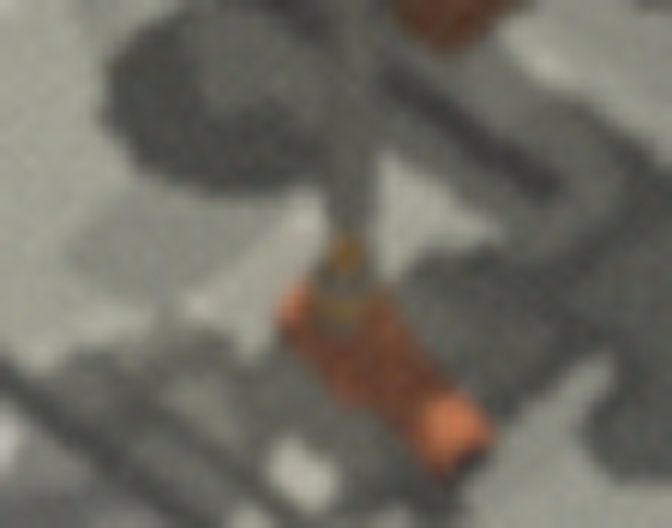

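>>> {"method": "move_arm", "body": {
  "moves": [
    [0,0,0.01,0,0],
    [0,0,0.02,0,0],
    [0,0,0.03,0,0],
    [0,0,0.04,0,0],
    [0,0,0.05,0,0]
  ]
}}

```text
t: 9.62
tcp_pos: [0.6538, -0.0115, 0.3489]
ee_rot: [-0.001, 0.99, 0.144, 0.001]
contact_force: [-0.3, -0.1, 1.7]
finger_gap: 0.0007
```

>>> {"method": "move_arm", "body": {
  "moves": [
    [0,0,0.008,0,0],
    [0,0,0.016,0,0],
    [0,0,0.024,0,0]
  ]
}}

```text
t: 10.0
tcp_pos: [0.6538, -0.0115, 0.3475]
ee_rot: [-0.001, 0.99, 0.144, 0.002]
contact_force: [0.3, -0.5, 0.9]
finger_gap: 0.0008
```

>>> {"method": "move_arm", "body": {
  "moves": [
    [0,0,0.008,0,0],
    [0,0,0.016,0,0],
    [0,0,0.024,0,0]
  ]
}}

```text
t: 10.38
tcp_pos: [0.6538, -0.0115, 0.346]
ee_rot: [-0.001, 0.99, 0.144, 0.001]
contact_force: [1.1, 0.6, 0.9]
finger_gap: 0.0001
```

>>> {"method": "move_arm", "body": {
  "moves": [
    [0,0,0.008,0,0],
    [0,0,0.016,0,0]
  ]
}}

```text
t: 10.62
tcp_pos: [0.6538, -0.0115, 0.3458]
ee_rot: [-0.001, 0.99, 0.144, 0.002]
contact_force: [-2.8, 0.8, 6.4]
finger_gap: 0.0001
```

>>> {"method": "move_arm", "body": {
  "moves": [
    [0,0,0.008,0,0],
    [0,0,0.016,0,0]
  ]
}}

```text
t: 10.88
tcp_pos: [0.6538, -0.0115, 0.3458]
ee_rot: [-0.0, 0.99, 0.144, 0.002]
contact_force: [-3.3, -0.0, 7.2]
finger_gap: 0.0002
```

```bash
python3 foot.py f3.png
```

```text
0.02 [313.9 304. ]
0.03 [311.1 304.1]
0.035 [309.7 304.2]
0.04 [308.4 304.3]
0.045 [307.  304.4]
0.05 [305.6 304.4]
0.06 [302.7 304.6]
[-2.99 -0.32  7.29] [ 0.6538 -0.0115  0.3458]
286 276
```

View pics/f3.png

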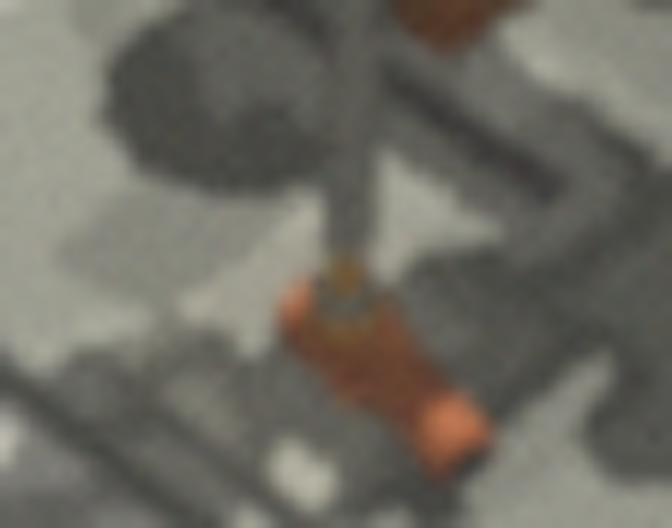

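>>> {"method": "move_arm", "body": {
  "moves": [
    [0,0,-0.1,0,0],
    [0,0,-0.4,0,0],
    [0,0,-0.9,0,0],
    [-0.05,0.5,-1.1,0.5,30],
    [-0.1,1.0,-1.1,1.0,50]
  ]
}}

```text
t: 11.55
tcp_pos: [0.6656, -0.0712, 0.415]
ee_rot: [0.0, 0.998, 0.057, 0.004]
contact_force: [-0.3, -0.2, 0.5]
finger_gap: 0.0182
```

```bash
python3 - <<'E'
from h import *
goto([.638,-.0955,.40],3)
E
python3 foot.py f4.png
```

```text
t 11.55 tcp [ 0.6656 -0.0712  0.415 ] yaw 6.5 F [-0.26 -0.23  0.45] tilt -1.0 -> d [-0.505  0.351  0.245] spin 0.35
0.02 [313.9 304. ]
0.03 [311.1 304.1]
0.035 [309.7 304.2]
0.04 [308.4 304.3]
0.045 [307.  304.4]
0.05 [305.6 304.4]
0.06 [302.7 304.6]
[-1.11 -1.2  -1.02] [ 0.6657 -0.0752  0.4136]
286 276
```

View pics/f4.png

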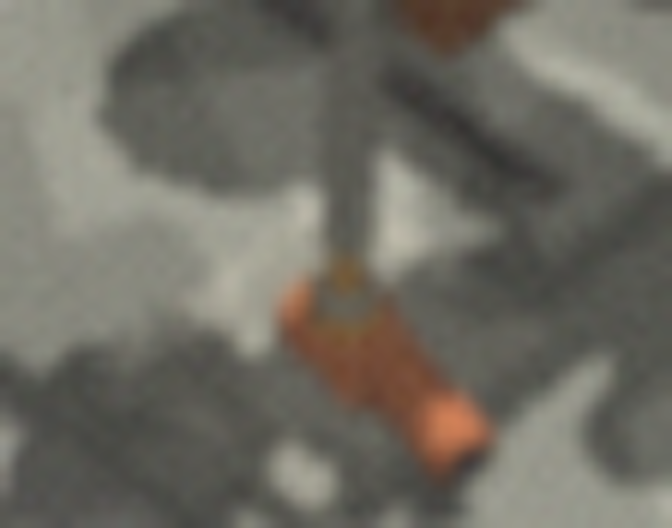

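Nothing moved when I let go: the foot still sits on the lug's palm (crop about (345,320)). Next I'll move above the knob with the jaws open.

>>> {"method": "move_arm", "body": {
  "moves": [
    [-0.25,0.15,0.1,0.2,60],
    [-0.5,0.29,0.2,0.3,60],
    [-0.5,0.29,0.25,0.3,60],
    [-0.5,0.29,0.25,0.3,60],
    [-0.5,0.29,0.25,0.3,60]
  ]
}}

```text
t: 12.22
tcp_pos: [0.6383, -0.0952, 0.3988]
ee_rot: [0.001, 1.0, 0.027, 0.004]
contact_force: [0.5, -0.1, 0.6]
finger_gap: 0.0597
```

```bash
python3 - <<'E'
from h import *
np.set_printoptions(precision=4,suppress=True)
goto([.638,-.0955,.2945],3)
im=arm.get_image("wrist"); P=cloud(im); save("w2.png",im,1.4)
m=(P[...,2]>.252)&(P[...,2]<.27)&(np.hypot(P[...,0]-.637,P[...,1]+.097)<.03)
print(m.sum(),P[m].mean(0),P[m].min(0),P[m].max(0))
for n in("wrist","scene","top"):
  arm.get_image(n); print(n,[(round(d["p"],2),np.round(d["centre"])) for d in arm.find_in(n,"lever_knob")])
goto([.638,-.0955,.2945],3)
E
```

```text
t 12.22 tcp [ 0.6383 -0.0952  0.3988] yaw 3.2 F [ 0.45 -0.12  0.57] tilt -1.0 -> d [-0.018  0.001  1.738] spin 0.02
483 [ 0.6379 -0.0955  0.2578] [ 0.6277 -0.1074  0.2521] [ 0.6483 -0.0869  0.2614]
wrist [(0.9, array([159., 276.]))]
scene [(0.55, array([259., 280.]))]
top []
t 12.57 tcp [ 0.638  -0.0956  0.3984] yaw 3.1 F [ 0.36  0.04 -0.5 ] tilt -1.0 -> d [-0.011 -0.005  1.732] spin 0.01
```

View pics/w2.png

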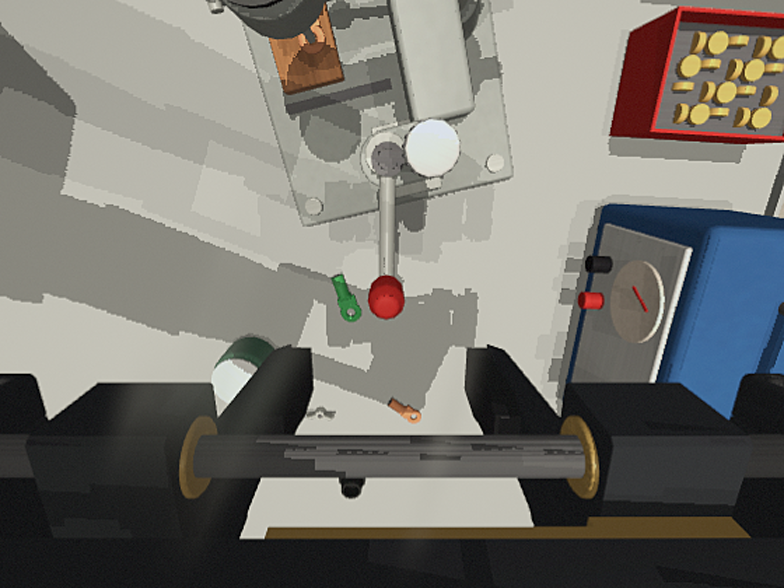

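The knob shows at picture px (385,298), midway between the open fingers. I'll descend and close lightly.

>>> {"method": "move_arm", "body": {
  "moves": [
    [0,0,0.5,0,60],
    [0,0,1.0,0,60],
    [0,0,1.4,0,60],
    [0,0,1.65,0,60],
    [0,0,1.72,0,60]
  ]
}}

```text
t: 13.2
tcp_pos: [0.6384, -0.0957, 0.2944]
ee_rot: [0.001, 1.0, 0.027, 0.003]
contact_force: [0.8, 0.2, 1.0]
finger_gap: 0.06
```

```bash
python3 - <<'E'
from h import *
goto([.638,-.0955,.2945],3)
im=arm.get_image("scene"); save("s4.png",im,4,(200,340,230,400))
E
```

```text
t 13.2 tcp [ 0.6384 -0.0957  0.2944] yaw 3.1 F [0.84 0.21 0.96] tilt -1.0 -> d [-0.006 -0.004 -0.002] spin 0.01
```

View pics/s4.png

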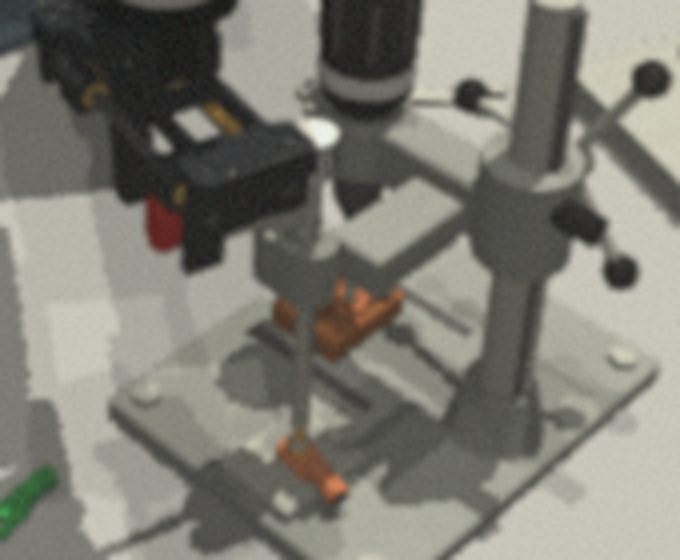

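>>> {"method": "move_arm", "body": {
  "grip_force": 10,
  "moves": [
    [0,0,0,0,40],
    [0,0,0,0,20],
    [0,0,0,0,15],
    [0,0,0,0,15],
    [0,0,0,0,15]
  ]
}}

```text
t: 13.88
tcp_pos: [0.6384, -0.0959, 0.295]
ee_rot: [0.001, 1.0, 0.027, 0.003]
contact_force: [-2.2, -0.2, 2.2]
finger_gap: 0.0212
```

```bash
cat > arc.py <<'E'
from h import *
import sys
piv=np.array([.634,-.0175])
s=arm.state(); w,x,y,z=s["ee_rot"]; M=Ro.from_quat([x,y,z,w]).as_matrix()
p=s["tcp_pos"]; r=p[:2]-piv; a0=np.arctan2(r[1],r[0]); L0=(-np.pi/2+YAW-a0); R=np.hypot(*r)
print("t",s["t"],"lever",round(L0,3),"R",R.round(4),"z",p[2].round(4),"yaw",np.degrees(np.arctan2(M[1,0],M[0,0])).round(1),"F",s["contact_force"].round(1),s["torque"].round(2),"gap",s["finger_gap"])
cur=np.degrees(np.arctan2(M[1,0],M[0,0]))
for L in map(float,sys.argv[1:]):
    a=-np.pi/2+YAW-L; q=piv+.08*np.array([np.cos(a),np.sin(a)])
    d=M.T@np.append(q-p[:2],.2945-p[2])/.06
    yt=np.degrees(YAW-L)
    print(L,d.round(3),"spin to tangent",round((cur-yt)/10,2))
E
python3 arc.py .235 .35 .45 .55 .65 .75
```

```text
t 13.875 lever 0.23 R 0.0785 z 0.295 yaw 3.1 F [-2.2 -0.2  2.2] [-0.19  0.45  0.06] gap 0.02122457618763468
0.235 [-0.006  0.025  0.008] spin to tangent 0.02
0.35 [-0.159  0.015  0.007] spin to tangent 0.68
0.45 [-0.291 -0.007  0.006] spin to tangent 1.25
0.55 [-0.419 -0.042  0.006] spin to tangent 1.82
0.65 [-0.544 -0.09   0.005] spin to tangent 2.39
0.75 [-0.663 -0.15   0.004] spin to tangent 2.97
```

>>> {"method": "move_arm", "body": {
  "grip_force": 15,
  "moves": [
    [-0.15,-0.01,0,0.4,15],
    [-0.28,-0.03,0,0.8,15],
    [-0.41,-0.06,0,1.2,15],
    [-0.53,-0.11,0,1.6,15],
    [-0.65,-0.17,0,1.9,15]
  ]
}}

```text
t: 14.5
tcp_pos: [0.5998, -0.0895, 0.2951]
ee_rot: [0.002, 0.99, -0.14, 0.005]
contact_force: [4.8, -6.2, -2.7]
finger_gap: 0.0212
```

```bash
python3 arc.py .7 .8 .9 1 1.1 1.2
```

```text
t 14.5 lever 0.73 R 0.0797 z 0.2951 yaw -16.1 F [ 4.8 -6.2 -2.7] [-1.12 -0.62 -0.24] gap 0.021249151149653964
0.7 [0.038 0.011 0.01 ] spin to tangent 0.76
0.8 [-0.093 -0.013  0.009] spin to tangent 1.34
0.9 [-0.221 -0.05   0.007] spin to tangent 1.91
1.0 [-0.344 -0.1    0.006] spin to tangent 2.48
1.1 [-0.462 -0.162  0.005] spin to tangent 3.05
1.2 [-0.574 -0.235  0.003] spin to tangent 3.63
```

>>> {"method": "move_arm", "body": {
  "grip_force": 25,
  "moves": [
    [-0.1,-0.02,0,0.3,15],
    [-0.22,-0.05,0,0.7,15],
    [-0.34,-0.1,0,1.1,15],
    [-0.46,-0.16,0,1.4,15],
    [-0.57,-0.23,0,1.7,15]
  ]
}}

```text
t: 15.12
tcp_pos: [0.5714, -0.069, 0.295]
ee_rot: [0.003, 0.958, -0.286, 0.007]
contact_force: [3.7, -9.3, -1.6]
finger_gap: 0.0213
```

```bash
python3 arc.py 1.2 1.3 1.4 1.5 1.55; python3 - <<'E'
from h import *
save("s5.png",arm.get_image("scene"),4,(200,340,230,400))
E
```

```text
t 15.125 lever 1.169 R 0.0811 z 0.295 yaw -33.3 F [ 3.7 -9.3 -1.6] [-1.66 -0.25 -0.42] gap 0.021265202373220802
1.2 [-0.034 -0.03   0.007] spin to tangent 1.91
1.3 [-0.157 -0.08   0.006] spin to tangent 2.48
1.4 [-0.275 -0.142  0.004] spin to tangent 3.05
1.5 [-0.387 -0.215  0.002] spin to tangent 3.63
1.55 [-0.439 -0.256  0.001] spin to tangent 3.91
```

View pics/s5.png

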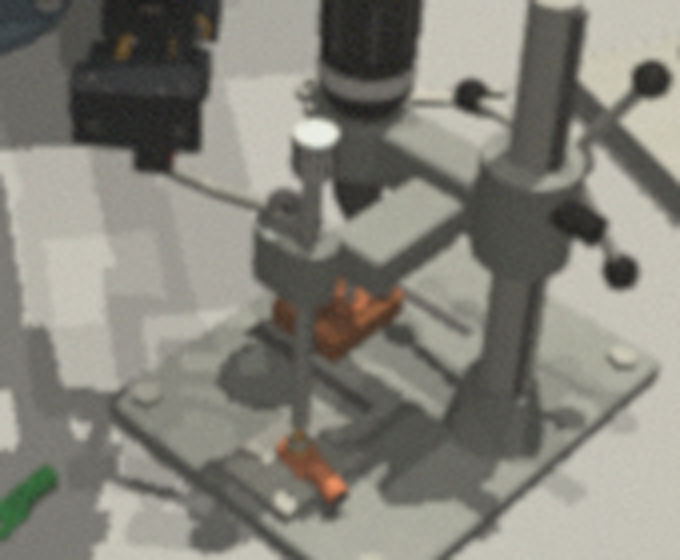

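>>> {"method": "move_arm", "body": {
  "grip_force": 30,
  "moves": [
    [-0.11,-0.04,0,0.3,15],
    [-0.2,-0.08,0,0.6,15],
    [-0.28,-0.12,0,0.9,15],
    [-0.36,-0.17,0,1.1,15],
    [-0.42,-0.21,0,1.3,15]
  ]
}}

```text
t: 15.8
tcp_pos: [0.5573, -0.0465, 0.2949]
ee_rot: [0.004, 0.918, -0.395, 0.009]
contact_force: [1.2, -11.4, -1.9]
finger_gap: 0.0212
```

```bash
python3 arc.py 1.4 1.5 1.55; python3 - <<'E'
from h import *
save("s6.png",arm.get_image("scene"),4,(200,340,230,400))
save("t6.png",arm.get_image("top"),4,(90,230,190,370))
E
```

```text
t 15.8 lever 1.496 R 0.082 z 0.2949 yaw -46.6 F [  1.2 -11.4  -1.9] [-1.82  0.14 -0.47] gap 0.02115930438917837
1.4 [0.132 0.013 0.009] spin to tangent 1.72
1.5 [ 0.007 -0.033  0.007] spin to tangent 2.3
1.55 [-0.054 -0.06   0.006] spin to tangent 2.58
```

View pics/s6.png

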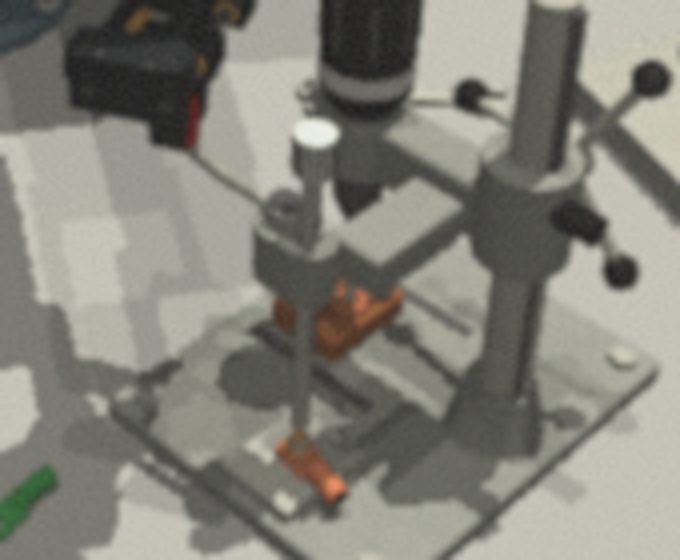

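View pics/t6.png

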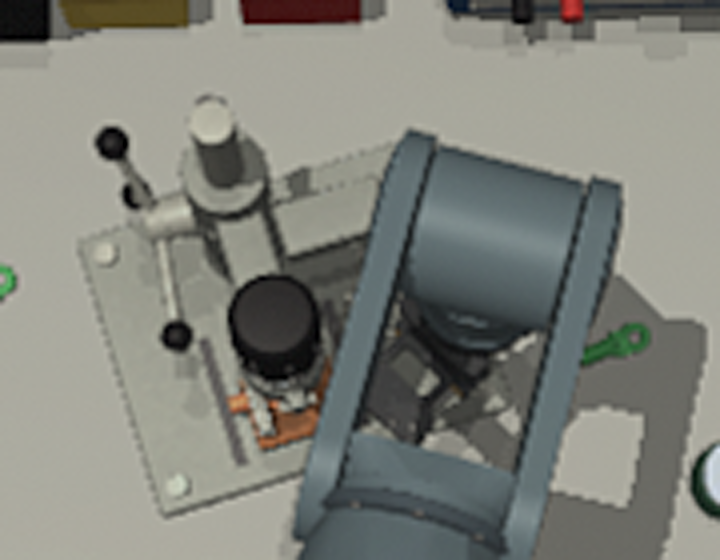

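The lever is at about 1.5, with both fingers still on the knob. I'll open and lift clear.

>>> {"method": "move_arm", "body": {
  "moves": [
    [0,0,0,0,35],
    [0,0,0,0,45],
    [0,0,0,0,45],
    [0,0,0,0,45]
  ]
}}

```text
t: 16.4
tcp_pos: [0.5571, -0.0458, 0.2948]
ee_rot: [0.003, 0.919, -0.395, 0.008]
contact_force: [-0.1, 0.1, -0.2]
finger_gap: 0.0448
```

>>> {"method": "move_arm", "body": {
  "moves": [
    [0,0,-0.3,0,45],
    [0,0,-0.9,0,45],
    [0,0,-1.7,0,45],
    [0,0,-2.5,0,45],
    [0,0,-3.0,0,45]
  ]
}}

```text
t: 17.02
tcp_pos: [0.5549, -0.0433, 0.4794]
ee_rot: [0.003, 0.919, -0.395, 0.011]
contact_force: [-0.1, -0.7, 0.1]
finger_gap: 0.045
```

```bash
python3 - <<'E'
from h import *
np.set_printoptions(precision=4,suppress=True)
goto([.45,0.1,.5],0)
im=arm.get_image("wrist"); P=cloud(im); save("w7.png",im,1.4)
m=(P[...,2]>.252)&(P[...,2]<.27)&(np.hypot(P[...,0]-.557,P[...,1]+.045)<.04)
k=P[m].mean(0); r=k[:2]-[.634,-.0175]; print(m.sum(),k,"lever",-np.pi/2+YAW-np.arctan2(r[1],r[0]),np.hypot(*r))
save("s7.png",arm.get_image("scene"),4,(200,340,230,400))
E
python3 foot.py f7.png
```

```text
t 17.02 tcp [ 0.5549 -0.0433  0.4794] yaw -46.5 F [-0.06 -0.74  0.12] tilt -0.9998 -> d [-2.928 -0.376 -0.407] spin -4.65
288 [ 0.5604 -0.0444  0.2577] lever 1.5066135052324094 0.07832390359696148
0.02 [313.9 304. ]
0.03 [311.1 304.1]
0.035 [309.7 304.2]
0.04 [308.4 304.3]
0.045 [307.  304.4]
0.05 [305.6 304.4]
0.06 [302.7 304.6]
[-0.5  -0.25 -0.9 ] [ 0.5551 -0.0434  0.4778]
286 276
```

View pics/s7.png

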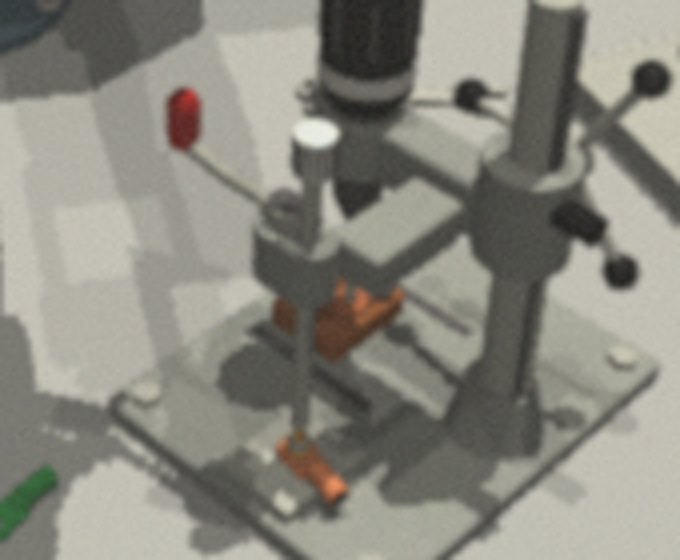

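View pics/w7.png

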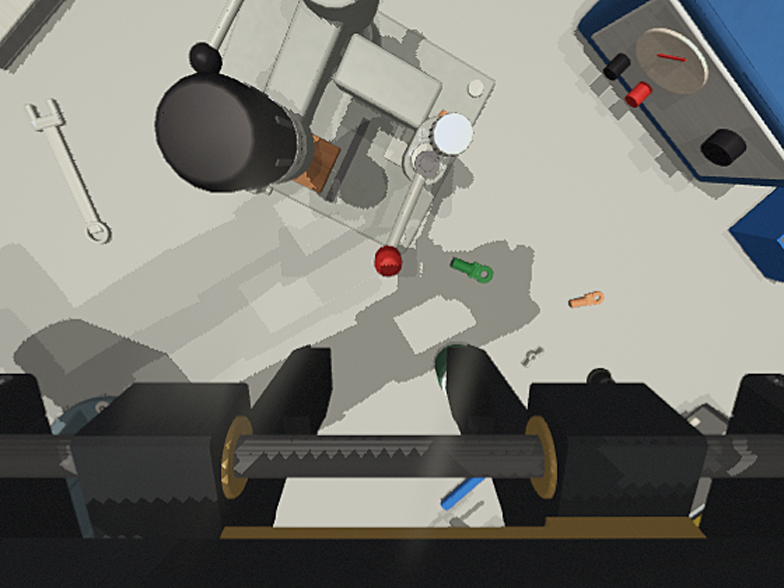

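View pics/f7.png

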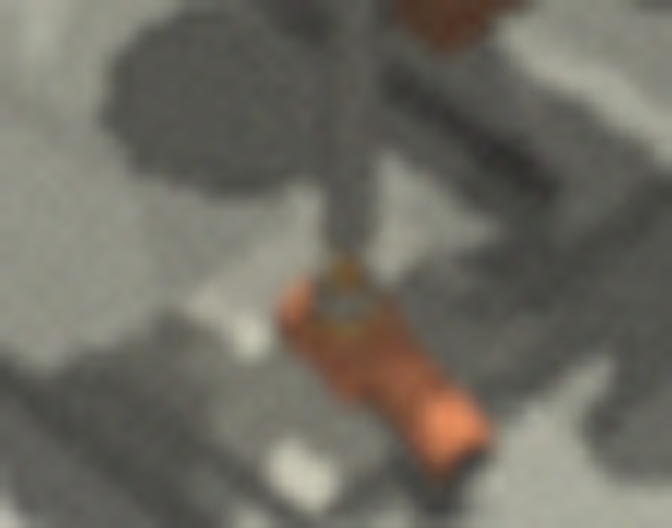

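The knob shows at wrist picture px (388,261) and the lever measures about 1.5 rad. The foot sits on the palm as before (crop about (345,320)), and the gripper is well clear of everything.

>>> {"method": "move_arm", "body": {
  "moves": [
    [0,0,0,0,45],
    [0,0,0,0,45]
  ]
}}

```text
t: 17.42
tcp_pos: [0.5549, -0.0433, 0.4765]
ee_rot: [0.003, 0.919, -0.395, 0.01]
contact_force: [0.4, -0.6, -0.3]
finger_gap: 0.0456
```

```bash
python3 -c "
from bench import arm
print(arm.hand_in())"
```

```text
the job is handed in; nothing more can be done
None
```

The depth rod is down on the setting lug and clamped. I handed the job in at about 17 s; the hand-in gives no verdict.

- **Lowering:** I pushed the rod head down with closed fingertips until the foot met the lug. The wrist force rose from about 1 N to about 7 N and the rod stopped, so the lug took roughly 5 N, well under its 15 N limit. I then drew back.
- **Clamping:** I gripped the red knob and swung the lever from about 0.23 rad round to about 1.5 rad. I then opened the fingers and lifted clear.

**Last checks:** The wrist camera put the lever at about 1.51 rad, past the 1.25 where it is tight. In the scene picture the foot and lug look the same as at first contact. The gripper stood about 0.18 m above its release height, with no contact force beyond noise. I touched only the rod head and the knob; I did not measure the other bench items separately.

No check failed. The scene and top cameras differed by several millimetres at first, so I settled the positions with the wrist camera.

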